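# Take the tall adapter module off the sloping power rail

### The job

Switch the desk power rail off by pushing its toggle over from the upper to the lower position, then pull the tall module off the sloping rail, straight out against its sprung catch, and set it down in the tray, standing upright on its foot. Do not drop it in; leave the two low modules clipped where they are and everything else on the desk in its place.

Things in the scene. Friction and masses are not known exactly. Their poses are not given: they have to be found in the camera images.
- rail_stand: Desk power rail, fixed to the desk: aluminium panel 86 mm up the slope x 290 mm wide (stand's y), sloping 27 degrees, low edge towards the robot. In the stand's frame its outward normal is (-sin27, 0, cos27), uphill (cos27, 0, sin27). Origin on the desk under the panel's middle; x to the back, z up. Three modules in any order at y = -108, -36, +36 mm (+-3 mm), toggle at y = +108 mm.
- face_mid (a point): Middle of the panel's outer face, 50 mm above the stand's origin. Along this mid line sit the modules. A steel lip 9 mm high edges their feet downhill; uphill a sprung roller in a grey housing (14 mm high) snaps over a bead on each foot. Pulling a module straight out along the normal takes about 15 to 20 N over the first 9 mm, then it is free.
- tall_module: The one tall module: white box 34 (x) x 32 (y) mm, 70 mm high with its foot, dark vent slits on top; lowest 15 mm is a black foot 28 x 30 mm; about 0.13 kg. Origin: centre of the foot's underside, at the start on the panel's face; z out through its top (at the start the panel's normal), x uphill, y along the rail. 34 mm or more free on each side along y.
- low_module_a: Low outlet module, clipped on the rail: same white 34 x 32 mm plan and foot but only 40 mm high, round outlet disc on top. Stays on the rail.
- low_module_b: Second low outlet module, the same as the other. Stays on the rail.
- toggle_tip (a point): Centre of the 12 mm steel ball at the end of the toggle, 32 mm from its pivot; the pivot lies 14 mm out of the face on the panel's mid line at y = +108 mm (housing 14 mm high). The toggle rod is 7.6 mm thick.
- isolator (a joint): Toggle angle in rad: 0 = leaning 0.45 rad uphill from the panel's normal (on), 0.9 = leaning 0.45 rad downhill against its stop (off). It turns about an axis along the stand's y, takes about 2 N at the tip and stays where it is left.
- tray: Shallow open grey tray, fixed to the desk, 120 (x) x 140 (y) x 22 mm, walls and floor 4 mm thick, origin at the centre of its underside, inner floor 4 mm above it.
- ink_pad: Closed tin ink pad 54 x 84 x 17 mm, left of the rail. Bystander.
- name_seal: Wooden-gripped name seal 67 mm high, at the left. Bystander.
- marker_a: Black felt marker 138 mm long, lying in front of the rail. Bystander.
- stapler: Stapler 118 mm long, beyond the tray. Bystander.
- mouse: White mouse 60 x 106 x 38 mm, beyond the tray. Bystander.
- glue_stick: Standing glue stick 27 mm across, 92 mm high, behind the rail. Bystander.
Not all that is in view belongs to the job. Leave any turquoise look-alike of the tall_module alone.

How it is judged:
By the outcome, as a careful person would: the job done as asked, in the order asked, and still so for the second after the job is handed in, with the robot touching nothing.
It also fails if it takes over 42 s, if anything falls off the work surface, if the arm or the gripper's body presses on something with over 40 N, if the wrist force passes 120 N, or if a joint passes its speed limit or range.

### The arm

A 6-joint arm with a two-finger parallel gripper is mounted at the origin on a cart in front of the work surface, level with it; the furniture and walls round the work are solid. World frame = base frame: x ahead of the robot, y to its left, z up, the work surface at z = 0. Lengths are in m, angles in rad, forces in N, time in s.
With the tool pointing down it reaches from about 0.35 to 0.725 m from the base axis. Payload 6 kg.
Tool frame: the origin (TCP) lies between the finger pads; the fingertips stand 17 mm ahead of it and the grasp point (between the pads) lies 2 mm behind it; z points along the fingers, y is the line along which they close (so a half turn about z gives the same grasp; the last joint's range is limited). The gripper opens to 85 mm and grips with 20 to 120 N. Pads are 22 mm wide; open, the fingers measure 114 mm over their backs; the gripper's body (76 mm by 85 mm) begins 54 mm behind the grasp point. The pads swing forward as they close: fully open they stand 13 mm farther back than shut.
Start: joints at [-0.871, 0.04, 0.085, 0, -1.615, -0.334], TCP at [0.215, -0.56, 0.248] pointing down, gripper open.
Joint ranges: [-2.56, 2.56], [-1.29, 2.01], [-1.08, 1.49], [-3.29, 1.98], [-2.81, -0.18], [-2.99, 2.99]. Speed limits (rad/s): [2.57, 2.57, 3.01, 3.14, 3.14, 3.14].

### API

Orientations are given as a unit quaternion [x, y, z, w].
In Python, from bench import monitor, imaging, job gives the robot as it stands.
- The arm moves only by the tool jog_arm, never from a script. Its argument "targets" is a list of rows, each a list of 3 entries, a list of its own where there are three numbers: the opening, from 0 (shut) to 1 (fully open), then the shift along the tool's x, y, z in m, then the turn about the tool's z in degrees. A call has 1 to 12 rows; each row shifts and turns the commanded pose from where the row before left it, along the tool's axes as they then stand; what a row does not reach is not made up. A row lasts 1/12 s, in which the tool goes at most 41.7 mm and 7.16 degrees, less where a joint would pass 70% of its speed; a pose out of reach is approached as far as the arm can. A call is refused whole if a number of a shift passes 0.0417 or a number of a turn 7.16, either way. A call with a gripper value outside its range is refused whole. The fingers move at their own pace and stop on an object; "newtons" is the grip in N (left out, the last holds). Time passes only in rows, so rows that do not move let the fingers close. It gives the time, the measured TCP pose, the force, the opening and the grip force at its end, in the units of the state.
- monitor.get_obs(): the state, without advancing time (a new reading comes with each control period).
- imaging.read_camera(name): name is "scene" or "top" or "wrist"; returns a dict with "frame" (384x512x3 uint8, red, green, blue), "fovy" (degrees; the focal length in pixels is half the picture's height over the tangent of half this angle, whatever the lens; pixels are square), "cx", "cy" (the principal point, pixels), "extrinsics" (4x4, takes a point from world to camera coordinates). Camera axes: x right, y down, z forward; pixel columns grow to the right and rows downward; lengths in m; the calibration is good to about 2 mm. A picture is of the moment at which its call begins. There is no depth.
- job.finish_job(): hands the job in; it is judged then, once.
The state is a dict: "time": time; "joints": joint angles; "joint_velocities": joint speeds; "joint_efforts": joint torques, N m; "tool_pos": TCP position; "ee_rot": TCP orientation; "wrist_force": force on the tool from outside, world axes, zero at the start; "torque": the same for the moment, N m; "opening": finger opening in m; "grasp_force": force on a finger pad.
Only numpy, scipy, OpenCV 4.12 (cv2) and the standard library are available. Lean on these libraries where they do the work, as an engineer would, in place of code of your own. Each camera call takes 0.05 s, during which the arm holds its last target. There are 200 camera calls.

## Working session

There is one attempt and no reset: what is moved stays moved. The work goes in short steps, Python scripts to look and compute and a tool call to move; the robot and the scene stay as the last step left them, time stands still between calls to the robot, and variables do not carry over. Pictures are saved under pics/ and viewed, at most 10 in all, crops included, and the job is handed in when it is done.

Besides the shell and the picture viewer there is one more tool, called as a command line: name --argument value ..., lists and objects as JSON in quotes. jog_arm: Moves the arm, as the interface text tells. Its arguments: {"type":"object","properties":{"targets":{"type":"array","items":{"type":"array"}},"newtons":{"type":"number"}},"required":["targets"]}

```bash
ls; mkdir -p pics; python3 - <<'E'
from bench import monitor, imaging, job
import cv2, numpy as np, pickle
print(monitor.get_obs())
d={}
for n in ("scene","top","wrist"):
    c=imaging.read_camera(n); d[n]=c
    print(n,c["fovy"],c["cx"],c["cy"],np.round(c["extrinsics"],4).tolist())
    cv2.imwrite(f"pics/{n}0.png",cv2.resize(c["frame"][:,:,::-1],None,fx=1.5,fy=1.5,interpolation=cv2.INTER_CUBIC))
pickle.dump(d,open("cams0.pkl","wb"))
E
```

```text
pics
{'time': 0.0, 'joints': array([-8.71335892e-01,  4.08222763e-02,  8.37758928e-02, -4.51942698e-04,
       -1.61549327e+00, -3.33697659e-01]), 'joint_velocities': array([ 0.00134272,  0.00027422,  0.00058584, -0.00042188, -0.0006042 ,
       -0.00089194]), 'joint_efforts': array([ 3.06507372e-04, -3.68211579e+01,  3.47419667e+01,  6.93263143e+00,
       -5.39525427e-03,  2.11277745e-05]), 'tool_pos': array([ 0.21456016, -0.5599993 ,  0.24725599]), 'ee_rot': array([-1.81873323e-01,  9.83321557e-01,  8.69424178e-04, -2.34224648e-04]), 'wrist_force': array([0.25670577, 0.33155772, 0.93946535]), 'torque': array([-0.000709  , -0.01701731,  0.07875013]), 'grasp_force': 0.0, 'opening': 0.08534901668523186}
scene 45.65267725880672 258.007783231299 197.30085599729443 [[0.6555, -0.7551, 0.0127, -0.3131], [-0.4992, -0.4457, -0.7431, 0.3388], [0.5668, 0.4807, -0.6691, 1.3288], [0.0, 0.0, 0.0, 1.0]]
top 43.54741452785005 263.2227768261337 191.1552534338724 [[0.0111, -0.9999, -0.0004, 0.004], [-0.9782, -0.0107, -0.2073, 0.5164], [0.2072, 0.0027, -0.9783, 1.3119], [0.0, 0.0, 0.0, 1.0]]
wrist 63.84020238929754 256.2895111088898 192.48476995477412 [[-0.3579, 0.9338, 0.0021, 0.5996], [0.8874, 0.3394, 0.312, -0.0411], [0.2906, 0.1135, -0.9501, 0.3812], [0.0, 0.0, 0.0, 1.0]]
```

View pics/scene0.png

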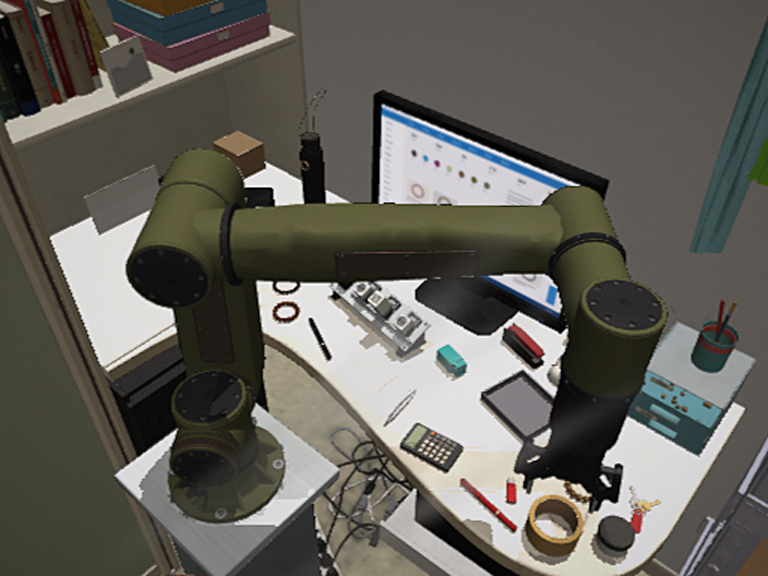

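View pics/top0.png

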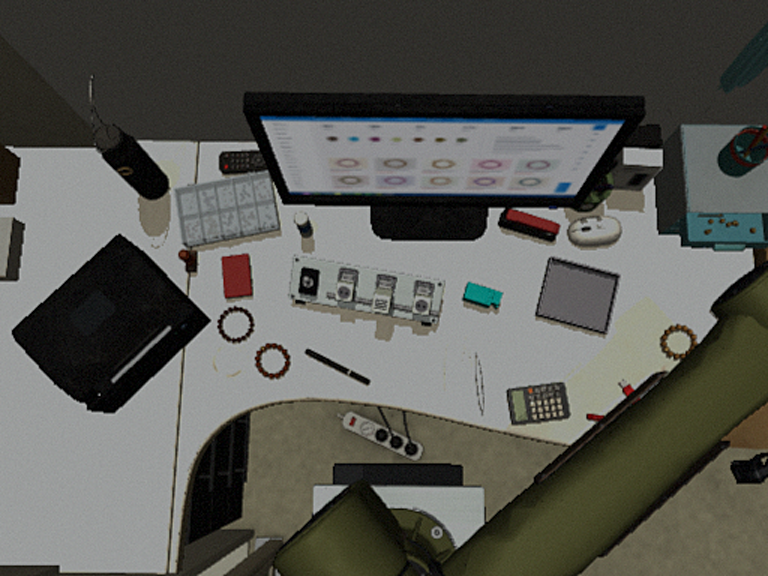

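The scene view shows the arm, with the rail and tray behind it. In the top view (1.5x) the rail spans about (290-445, 255-325). The toggle is near (310,282), the modules near (347,288), (384,297) and (423,297), and the tray near (578,295). I'll enlarge the rail and tray.

```bash
python3 - <<'E'
import cv2, numpy as np, pickle
d=pickle.load(open("cams0.pkl","rb"))
f=d["top"]["frame"][:,:,::-1]
g=f[162:222,186:302]  # 6.8x
a=cv2.resize(g,None,fx=6,fy=6,interpolation=cv2.INTER_CUBIC)
h=f[165:228,350:420]
b=cv2.resize(h,None,fx=3,fy=3,interpolation=cv2.INTER_CUBIC)
im=np.zeros((a.shape[0]+b.shape[0],a.shape[1],3),np.uint8); im[:a.shape[0]]=a; im[a.shape[0]:,:b.shape[1]]=b
s=d["scene"]["frame"][180:242,215:290][:,:,::-1]
s=cv2.resize(s,None,fx=3,fy=3,interpolation=cv2.INTER_CUBIC); print(a.shape,b.shape,s.shape)
im[a.shape[0]:a.shape[0]+s.shape[0],230:230+s.shape[1]]=s
im=np.clip(im.astype(float)*1.3,0,255).astype(np.uint8)
cv2.imwrite("pics/crop1.png",im)
E
```

```text
(360, 696, 3) (189, 210, 3) (186, 225, 3)
```

View pics/crop1.png

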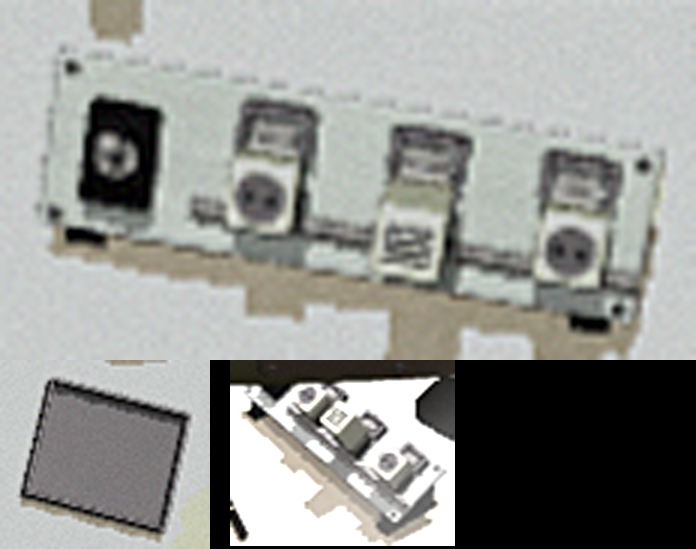

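```bash
cat > h.py <<'E'
import numpy as np, pickle
from scipy.optimize import least_squares
def proj(c,P):
    P=np.atleast_2d(P); E=np.asarray(c["extrinsics"]); q=P@E[:3,:3].T+E[:3,3]
    f=192/np.tan(np.radians(c["fovy"])/2)
    return np.c_[f*q[:,0]/q[:,2]+c["cx"], f*q[:,1]/q[:,2]+c["cy"]]
S,C=np.sin(np.radians(27)),np.cos(np.radians(27))
N=np.array([-S,0,C]);U=np.array([C,0,S]);Y=np.array([0,1.,0])
def Rz(a): return np.array([[np.cos(a),-np.sin(a),0],[np.sin(a),np.cos(a),0],[0,0,1]])
def sp(u,y,n): return np.array([0,0,.05])+u*U+y*Y+n*N
def fit(c,L,px,x0):
    L=np.array(L);px=np.array(px,float)
    w=lambda p:L@Rz(p[2]).T+[p[0],p[1],0]
    r=least_squares(lambda p:(proj(c,w(p))-px).ravel(),x0,loss='soft_l1')
    return r.x,(proj(c,w(r.x))-px)
E
python3 - <<'E'
from h import *
d=pickle.load(open("cams0.pkl","rb"));c=d["top"]
cv=lambda a,s,o:(np.array(a,float)+.5)/s-.5+np.array(o)
tip=.014*N+.032*(np.cos(.45)*N+np.sin(.45)*U)+[0,.108,.05]
L=[sp(.043,.145,0),sp(.043,-.145,0),sp(-.043,-.145,0),sp(-.043,.145,0),tip,sp(0,.036,.04),sp(0,-.036,.07),sp(0,-.108,.04)]
px=cv([(60,50),(660,152),(633,325),(42,222),(113,155),(261,192),(411,240),(570,247)],6,(186,162))
x,r=fit(c,L,px,[.5,.1,-.2]);print("stand",x,np.degrees(x[2]));print(r.round(2))
T=[(.06,.07,.022),(.06,-.07,.022),(-.06,-.07,.022),(-.06,.07,.022)]
t,r=fit(c,T,cv([(52,18),(189,53),(162,175),(22,140)],3,(350,165)),[.5,-.3,-.2]);print("tray",t,np.degrees(t[2]));print(r.round(2))
# also swapped
T2=[(a,b,z) for a,b,z in T]
E
```

```text
stand [ 0.51164417  0.06529912 -0.15790741] -9.047428431695044
[[-0.12  0.07]
 [ 0.94 -0.15]
 [ 0.4  -0.25]
 [-0.48  0.19]
 [-0.3  -1.83]
 [ 0.14  0.83]
 [-0.3   0.09]
 [-0.06  0.25]]
tray [ 0.51081448 -0.34394175 -0.25445149] -14.578996581847692
[[-0.98  0.47]
 [ 0.18  1.  ]
 [ 0.81 -0.33]
 [-0.12 -1.29]]
```

The middle module (crop (411,240)) has the vent slits, so it is the tall one. The toggle is at the left end of the rail. I'll work out where the bystanders are and the first move.

```bash
cat >> h.py <<'E'
from scipy.spatial.transform import Rotation as Ro
ST=np.array([.5116,.0653,-.1579])
def w(l,st=ST): return Rz(st[2])@np.array(l,float)+[st[0],st[1],0]
def loc(p,st=ST): return Rz(st[2]).T@(np.array(p)-[st[0],st[1],0])
def ray(c,px,z):
    E=np.asarray(c["extrinsics"]);f=192/np.tan(np.radians(c["fovy"])/2);o=-E[:3,:3].T@E[:3,3]
    v=E[:3,:3].T@np.array([(px[0]-c["cx"])/f,(px[1]-c["cy"])/f,1]);return o+v*(z-o[2])/v[2]
def rep(o,target=None,yaw=-9.05):
    R=Ro.from_quat(o["ee_rot"]).as_matrix()
    # tool x should be -stand x
    a=np.degrees(np.arctan2(R[1,0],R[0,0])); des=yaw+180
    print("t",round(o["time"],2),"tcp",o["tool_pos"].round(4),"local",loc(o["tool_pos"]).round(4),"F",o["wrist_force"].round(1),"open",round(o["opening"],4),"grip",round(o["grasp_force"],1))
    print("turn needed (tool z):",round(-((des-a+180)%360-180),2),"toolz",R[:,2].round(3))
    if target is not None: print("shift tool:",(R.T@(np.array(target)-o["tool_pos"])).round(4))
E
python3 - <<'E'
from h import *
from bench import monitor
d=pickle.load(open("cams0.pkl","rb"));c=d["top"]
q=lambda u,v,z:ray(c,(u/1.5,v/1.5),z).round(3)
print("glue top",q(302,215,.09),"monitor bottom edge z=.1,.2",q(380,207,.1),q(380,207,.2),"base",q(430,240,.01),"mon top z=.45", q(430,93,.45))
o=monitor.get_obs();rep(o)
T=w([.03,.108,.18]);print(T)
a=np.radians(-9.05);R=np.array([[-np.cos(a),-np.sin(a),0],[-np.sin(a),np.cos(a),0],[0,0,-1]])
print("shift after turn",(R.T@(T-o["tool_pos"])).round(4))
E_=np.asarray(d["wrist"]["extrinsics"]);R0=Ro.from_quat(o["ee_rot"]).as_matrix()
print("cam in tool",(R0.T@(-E_[:3,:3].T@E_[:3,3]-o["tool_pos"])).round(3),"fwd",(R0.T@E_[2,:3]).round(3))
E
```

```text
glue top [0.645 0.186 0.09 ] monitor bottom edge z=.1,.2 [0.659 0.039 0.1  ] [0.626 0.036 0.2  ] base [ 0.621 -0.059  0.01 ] mon top z=.45 [ 0.713 -0.038  0.45 ]
t 0.15 tcp [ 0.2146 -0.5601  0.2475] local [-0.195  -0.6643  0.2475] F [-0.4  0.1 -0.5] open 0.0856 grip 0.0
turn needed (tool z): 30.01 toolz [-0.001  0.001 -1.   ]
[0.55820922 0.1672391  0.18      ]
shift after turn [-0.2249  0.7723  0.0675]
cam in tool [ 0.08  -0.    -0.126] fwd [-0.312  0.001  0.95 ]
```

jog_arm --targets '[[0, [0, 0, 0], 6], [0, [0, 0, 0], 6], [0, [0, 0, 0], 6], [0, [0, 0, 0], 6], [0, [0, 0, 0], 6], [0, [-0.01, 0.034, 0], 0], [0, [-0.01, 0.034, 0], 0], [0, [-0.01, 0.034, 0], 0], [0, [-0.01, 0.034, 0], 0], [0, [-0.01, 0.034, 0], 0], [0, [-0.01, 0.034, 0], 0], [0, [-0.01, 0.034, 0], 0]]'

```text
time: 1.15
tool_pos: [0.3214, -0.3346, 0.248]
ee_rot: [0.079, 0.997, 0.0, 0.0]
wrist_force: [1.1, 0.2, 0.5]
opening: 0.0004
grasp_force: 0.0
```

jog_arm --targets '[[0, [-0.01, 0.034, 0], 0], [0, [-0.01, 0.034, 0], 0], [0, [-0.01, 0.034, 0], 0], [0, [-0.01, 0.034, 0], 0], [0, [-0.01, 0.034, 0], 0], [0, [-0.01, 0.034, 0], 0], [0, [-0.01, 0.034, 0], 0], [0, [-0.01, 0.034, 0], 0], [0, [-0.01, 0.034, 0.005], 0], [0, [-0.01, 0.034, 0.015], 0]]'

```text
time: 1.98
tool_pos: [0.4745, -0.0143, 0.2303]
ee_rot: [0.079, 0.997, 0.001, 0.002]
wrist_force: [0.5, 0.5, -0.4]
opening: 0.0006
grasp_force: 0.0
```

```bash
python3 - <<'E'
from h import *
from bench import monitor
rep(monitor.get_obs(),w([.03,.108,.18]))
E
```

```text
t 1.98 tcp [ 0.4745 -0.0143  0.2303] local [-0.0241 -0.0845  0.2303] F [ 0.5  0.5 -0.4] open 0.0006 grip 0.0
turn needed (tool z): 0.04 toolz [ 0.004  0.001 -1.   ]
shift tool: [-0.054   0.1924  0.0508]
```

```bash
python3 - <<'E'
from bench import monitor, imaging
import cv2, pickle
c=imaging.read_camera("wrist"); pickle.dump(c,open("w1.pkl","wb"))
cv2.imwrite("pics/w1.png",cv2.resize(c["frame"][:,:,::-1],None,fx=1.5,fy=1.5,interpolation=cv2.INTER_CUBIC))
E
```

```text
(no output)
```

View pics/w1.png

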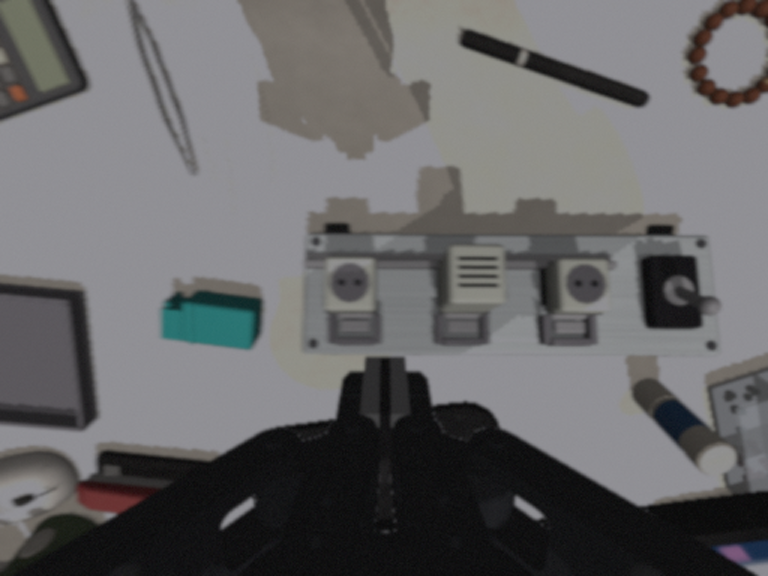

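The wrist view confirms the layout. At 1.5x, the toggle ball is at (708,305), leaning uphill. The tall module's top is centred at (475,275). The panel corners are (304,235), (712,236), (719,354) and (302,351). I'll refit with both cameras.

```bash
python3 - <<'E'
from h import *
from bench import monitor
d=pickle.load(open("cams0.pkl","rb"));c=d["top"];c1=pickle.load(open("w1.pkl","rb"))
cv=lambda a,s,o=(0,0):(np.array(a,float)+.5)/s-.5+np.array(o)
tip=.014*N+.032*(np.cos(.45)*N+np.sin(.45)*U)+[0,.108,.05]
K=[sp(.043,.145,0),sp(.043,-.145,0),sp(-.043,-.145,0),sp(-.043,.145,0)]
p1=cv([(719,354),(302,351),(304,235),(712,236),(708,305),(475,275)],1.5)
L=np.array(K+[tip,sp(0,-.036,.07)])
x1,r1=fit(c1,L,p1,ST);print("wrist fit",x1,np.degrees(x1[2]));print(r1.round(2))
pt=cv([(60,50),(660,152),(633,325),(42,222)],6,(186,162))
xt,rt=fit(c,K,pt,ST);print("top fit",xt)
# joint fit incl. tall y
f=lambda p:np.r_[(proj(c1,[w(l,p[:3]) for l in K+[tip,sp(0,p[3],.07)]])-p1).ravel(),(proj(c,[w(l,p[:3]) for l in K])-pt).ravel()*1.5]
r=least_squares(f,[*ST,-.036],loss='soft_l1');print("joint",r.x.round(4),f(r.x).round(1))
print("tip world",w(tip,r.x[:3]),"tall top",w(sp(0,r.x[3],.07),r.x[:3]))
print("tray corner px",ray(c1,cv((82,290),1.5),.022),ray(c1,cv((82,428),1.5),.022))
E
```

```text
wrist fit [ 0.51250448  0.06813233 -0.15888249] -9.103296186386576
[[ 2.32  0.63]
 [-1.05  2.49]
 [-0.15 -1.33]
 [-1.75 -1.66]
 [-0.31  0.51]
 [ 2.07 -0.13]]
top fit [ 0.51156787  0.06581089 -0.16157231]
joint [ 0.5122  0.068  -0.1613 -0.0377] [ 2.1  0.7 -1.3  1.9 -0.2 -1.9 -1.8 -1.6 -0.4  0.5  0.  -0.6 -1.5 -0.4
 -0.  -0.3 -0.9 -0.4 -2.1 -0.3]
tip world [0.52260166 0.17576322 0.09446687] tall top [0.47478131 0.03596058 0.11237046]
tray corner px [ 0.46973432 -0.24665802  0.022     ] [ 0.58721436 -0.2909538   0.022     ]
```

jog_arm --targets '[[0, [-0.009, 0.039, 0.01], 0], [0, [-0.009, 0.039, 0.01], 0], [0, [-0.009, 0.039, 0.01], 0], [0, [-0.009, 0.039, 0.01], 0], [0, [-0.008, 0.04, 0], 0], [0, [0, 0, 0.03], 0], [0, [0, 0, 0.03], 0], [0, [0, 0, 0.0], 0]]'

```text
time: 2.7
tool_pos: [0.5443, 0.1701, 0.1206]
ee_rot: [0.079, 0.997, -0.002, -0.005]
wrist_force: [-0.9, -1.0, -3.3]
opening: 0.0003
grasp_force: 0.0
```

```bash
sed -i 's/^ST=.*/ST=np.array([.5122,.0675,-.160])/; s/yaw=-9.05/yaw=-9.17/' h.py; python3 - <<'E'
from h import *
from bench import monitor
rep(monitor.get_obs(),w([.02,.108,.097]))
E
```

```text
t 2.7 tcp [0.5443 0.1701 0.1206] local [0.0154 0.1064 0.1206] F [-0.9 -1.  -3.3] open 0.0003 grip 0.0
turn needed (tool z): 0.15 toolz [-0.011 -0.004 -1.   ]
shift tool: [-0.0049  0.0018  0.0235]
```

jog_arm --targets '[[0, [-0.004, 0.001, 0], 0], [0, [0, 0, 0], 0], [0, [0, 0, 0.01], 0], [0, [0, 0, 0.01], 0], [0, [0, 0, 0.01], 0], [0, [0, 0, 0], 0], [0, [0, 0, 0], 0]]'

```text
time: 3.28
tool_pos: [0.5513, 0.1704, 0.0974]
ee_rot: [0.079, 0.997, -0.001, -0.001]
wrist_force: [0.4, 0.1, 0.2]
opening: 0.0002
grasp_force: 0.0
```

```bash
python3 - <<'E'
from h import *
from bench import monitor
rep(monitor.get_obs(),w([.02,.108,.097]))
E
```

```text
t 3.28 tcp [0.5513 0.1704 0.0974] local [0.0222 0.1078 0.0974] F [0.4 0.1 0.2] open 0.0002 grip 0.0
turn needed (tool z): 0.12 toolz [-0.001 -0.001 -1.   ]
shift tool: [0.0022 0.0002 0.0004]
```

jog_arm --targets '[[0, [0.005, 0, 0.001], 0], [0, [0.005, 0, 0.001], 0], [0, [0.005, 0, 0.001], 0], [0, [0.005, 0, 0.001], 0], [0, [0.005, 0, 0.001], 0], [0, [0.005, 0, 0.001], 0], [0, [0.003, 0, 0.001], 0], [0, [0.001, 0, 0], 0]]'

```text
time: 3.95
tool_pos: [0.5189, 0.1765, 0.0924]
ee_rot: [0.079, 0.997, 0.001, 0.002]
wrist_force: [6.2, -1.6, 2.7]
opening: -0.0003
grasp_force: 3.1
```

jog_arm --targets '[[0, [0.002, 0, 0.001], 0], [0, [0.002, 0, 0], 0], [0, [0.001, 0, 0], 0], [0, [0, 0, 0], 0]]'

```text
time: 4.28
tool_pos: [0.5165, 0.1774, 0.0938]
ee_rot: [0.079, 0.997, 0.001, 0.005]
wrist_force: [12.7, -1.9, 5.8]
opening: 0.0001
grasp_force: 6.1
```

```bash
python3 - <<'E'
from h import *
from bench import monitor, imaging
import cv2
rep(monitor.get_obs())
for n in ("top","wrist"):
    c=imaging.read_camera(n); pickle.dump(c,open(f"{n}2.pkl","wb"))
f=c["frame"][:,:,::-1]
cv2.imwrite("pics/w2.png",cv2.resize(f[60:300,200:512],None,fx=2.4,fy=2.4,interpolation=cv2.INTER_CUBIC))
E
```

```text
t 4.28 tcp [0.5165 0.1774 0.0938] local [-0.0132  0.1091  0.0938] F [12.7 -1.9  5.8] open 0.0001 grip 6.1
turn needed (tool z): 0.15 toolz [ 0.01   0.002 -1.   ]
```

View pics/w2.png

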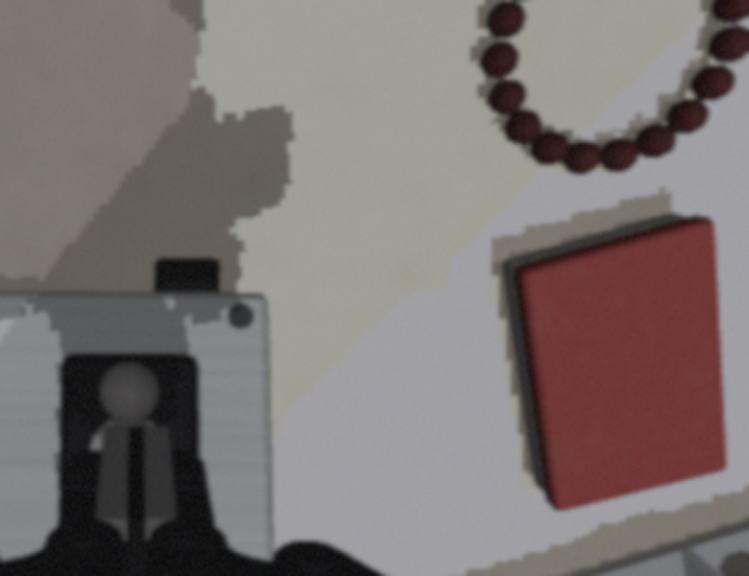

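The ball sits ahead of the fingertips at crop (130,393), and the force has risen to about 13 N, so it should be against its stop. I'll check the angle by projection.

```bash
python3 - <<'E'
from h import *
c=pickle.load(open("wrist2.pkl","rb"))
px=np.array([130.5,393.5])/2.4-.5+[200,60];print(px)
for a in (.2,.1,0,-.1,-.2,-.3,-.4,-.45):
    print(a,proj(c,w(.014*N+.032*(np.cos(a)*N+np.sin(a)*U)+[0,.108,.05])).round(1))
E
```

```text
[253.875      223.45833333]
0.2 [[254.4 266. ]]
0.1 [[254.4 259.2]]
0 [[254.4 252.3]]
-0.1 [[254.5 245.4]]
-0.2 [[254.5 238.6]]
-0.3 [[254.5 232.1]]
-0.4 [[254.5 225.9]]
-0.45 [[254.5 222.9]]
```

jog_arm --targets '[[0, [-0.006, 0, 0], 0], [0, [-0.01, 0, -0.01], 0], [0, [-0.005, 0, -0.03], 0], [0, [0, 0, -0.035], 0], [0, [0, 0, -0.03], 0], [0, [0, 0, 0], 0], [0, [0, 0, 0], 0]]'

```text
time: 4.97
tool_pos: [0.5339, 0.1743, 0.1967]
ee_rot: [0.079, 0.997, 0.001, 0.0]
wrist_force: [-0.3, 0.1, -0.8]
opening: -0.0001
grasp_force: 0.0
```

```bash
python3 - <<'E'
from h import *
from bench import monitor, imaging
import cv2
o=monitor.get_obs()
rep(o,w([-.0218,-.0375,.20]))
c=imaging.read_camera("wrist"); pickle.dump(c,open("w3.pkl","wb"))
cv2.imwrite("pics/w3.png",cv2.resize(c["frame"][:,:,::-1],None,fx=1.5,fy=1.5,interpolation=cv2.INTER_CUBIC))
for a in (.45,0,-.2,-.3,-.45):
    print(a,(1.5*proj(c,w(.014*N+.032*(np.cos(a)*N+np.sin(a)*U)+[0,.108,.05]))).round(1))
E
```

```text
t 4.97 tcp [0.5339 0.1743 0.1967] local [0.0044 0.1089 0.1967] F [-0.3  0.1 -0.8] open -0.0001 grip 0.0
turn needed (tool z): 0.14 toolz [ 0.001  0.002 -1.   ]
shift tool: [ 0.0265 -0.1463 -0.0037]
0.45 [[382.7 276.1]]
0 [[382.7 248.3]]
-0.2 [[382.8 236.6]]
-0.3 [[382.8 231.2]]
-0.45 [[382.8 223.9]]
```

View pics/w3.png

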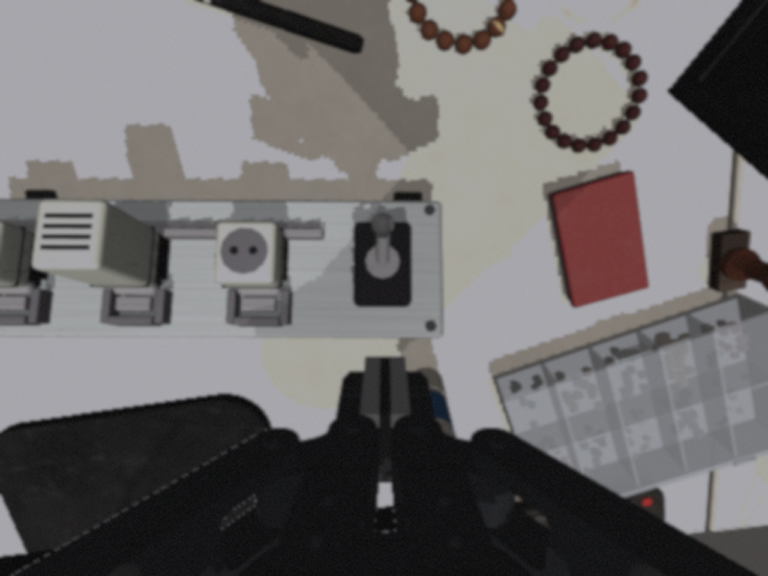

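The toggle ball is at (382,225), which matches -0.45 rad, so it's off. The tall module's top is centred at about (69,239). I'll check its y and hover above it.

jog_arm --targets '[[0.3, [0.003, -0.02, -0.005], 0], [0.68, [0.006, -0.036, 0], 0], [0.68, [0.006, -0.036, 0], 0], [0.68, [0.006, -0.036, 0], 0], [0.68, [0.005, -0.018, 0], 0], [0.68, [0, 0, 0], 0], [0.68, [0, 0, 0], 0]]'

```text
time: 5.6
tool_pos: [0.4843, 0.0329, 0.1989]
ee_rot: [0.08, 0.997, -0.0, -0.001]
wrist_force: [0.6, -0.1, 0.1]
opening: 0.0582
grasp_force: 0.0
```

```bash
python3 - <<'E'
from h import *
from bench import monitor, imaging
import cv2
c=pickle.load(open("w3.pkl","rb"))
print("tall top loc by w3",loc(ray(c,(np.array([69,239])+.5)/1.5-.5,.1124)))
o=monitor.get_obs()
rep(o,w([-.0222,-.0375,.09]))
c=imaging.read_camera("wrist"); pickle.dump(c,open("w4.pkl","wb"))
f=c["frame"][:,:,::-1]
cv2.imwrite("pics/w4.png",cv2.resize(f[90:300,100:412],None,fx=2.5,fy=2.5,interpolation=cv2.INTER_CUBIC))
print("pred top corners",[((proj(c,w(sp(a,-.0375+b,.07)))-[100,90]+.5)*2.5-.5)[0].round(0) for a,b in((-.017,-.016),(-.017,.016),(.017,.016),(.017,-.016))])
E
```

```text
tall top loc by w3 [-0.03013944 -0.03705679  0.1124    ]
t 5.6 tcp [0.4843 0.0329 0.1989] local [-0.022  -0.0386  0.1989] F [ 0.6 -0.1  0.1] open 0.0582 grip 0.0
turn needed (tool z): 0.05 toolz [-0.002  0.    -1.   ]
shift tool: [-0.      0.0011  0.1089]
pred top corners [array([342., 201.]), array([450., 201.]), array([452., 316.]), array([340., 316.])]
```

View pics/w4.png

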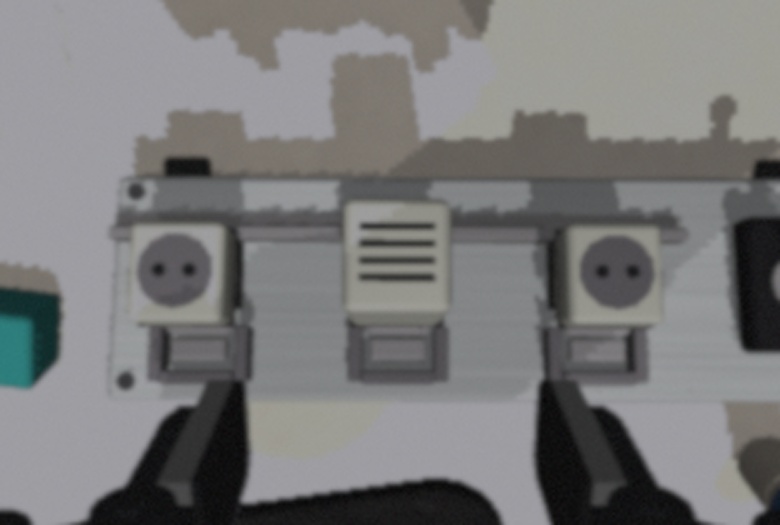

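The tall module's top has corners near (344,203) and (447,316), within 1 px of the prediction, and lies midway between the fingers. I'll descend, then close.

jog_arm --targets '[[0.68, [0, 0.001, 0.02], 0], [0.68, [0, 0, 0.025], 0], [0.68, [0, 0, 0.025], 0], [0.68, [0, 0, 0.02], 0], [0.68, [0, 0, 0.015], 0], [0.68, [0, 0, 0.004], 0], [0.68, [0, 0, 0], 0], [0.68, [0, 0, 0], 0]]'

```text
time: 6.32
tool_pos: [0.4857, 0.035, 0.0917]
ee_rot: [0.078, 0.997, -0.0, -0.0]
wrist_force: [0.5, -0.6, -0.6]
opening: 0.058
grasp_force: 0.0
```

```bash
python3 - <<'E'
from h import *
from bench import monitor, imaging
rep(monitor.get_obs(),w([-.0222,-.0373,.09]))
E
```

```text
t 6.32 tcp [0.4857 0.035  0.0917] local [-0.0209 -0.0363  0.0917] F [ 0.5 -0.6 -0.6] open 0.058 grip 0.0
turn needed (tool z): 0.18 toolz [-0. -0. -1.]
shift tool: [ 0.0013 -0.001   0.0017]
```

jog_arm --targets '[[0.5, [0.001, -0.001, 0.001], 0], [0.4, [0, 0, 0], 0], [0.3, [0, 0, 0], 0], [0.2, [0, 0, 0], 0], [0.2, [0, 0, 0], 0], [0.2, [0, 0, 0], 0]]' --newtons 90

```text
time: 6.82
tool_pos: [0.4848, 0.0339, 0.0914]
ee_rot: [0.079, 0.997, 0.0, 0.001]
wrist_force: [-1.5, 2.2, 5.9]
opening: 0.0313
grasp_force: 88.9
```

jog_arm --targets '[[0.2, [0.0014, 0, -0.0027], 0], [0.2, [0.0014, 0, -0.0027], 0], [0.2, [0.0014, 0, -0.0027], 0], [0.2, [0.0014, 0, -0.0027], 0], [0.2, [0.0014, 0, -0.0027], 0], [0.2, [0.0014, 0, -0.0027], 0]]'

```text
time: 7.32
tool_pos: [0.4756, 0.0349, 0.1063]
ee_rot: [0.079, 0.997, -0.0, -0.0]
wrist_force: [0.0, 1.4, -0.7]
opening: 0.031
grasp_force: 90.5
```

```bash
python3 - <<'E'
from h import *
from bench import monitor, imaging
rep(monitor.get_obs())
E
```

```text
t 7.32 tcp [0.4756 0.0349 0.1063] local [-0.0309 -0.038   0.1063] F [ 0.   1.4 -0.7] open 0.031 grip 90.5
turn needed (tool z): 0.12 toolz [-0.001 -0.    -1.   ]
```

It pulled free after about 17 mm, still gripped. I'll carry on out along the normal, rise, and travel to above the tray.

jog_arm --targets '[[0.2, [0.0045, 0, -0.009], 0], [0.2, [0.0045, 0, -0.009], 0], [0.2, [0.0045, 0, -0.009], 0], [0.2, [0.0045, 0, -0.009], 0], [0.2, [0, 0, -0.02], 0], [0.2, [0, 0, -0.03], 0], [0.2, [0, -0.02, 0], 0], [0.2, [-0.01, -0.036, 0], 0], [0.2, [-0.01, -0.036, 0], 0], [0.2, [-0.01, -0.036, 0], 0], [0.2, [-0.01, -0.036, 0], 0], [0.2, [-0.01, -0.036, 0], 0]]'

```text
time: 8.32
tool_pos: [0.4759, -0.1691, 0.1938]
ee_rot: [0.079, 0.997, 0.0, 0.001]
wrist_force: [1.7, 0.8, -1.3]
opening: 0.031
grasp_force: 90.6
```

jog_arm --targets '[[0.2, [-0.01, -0.036, 0], 0], [0.2, [-0.01, -0.036, 0], 0], [0.2, [-0.01, -0.036, 0], 0], [0.2, [-0.01, -0.036, 0], 0], [0.2, [-0.01, -0.02, 0], 5.4], [0.2, [0, 0, 0], 0], [0.2, [0, 0, 0], 0], [0.2, [0, 0, 0], 0]]'

```text
time: 8.98
tool_pos: [0.4997, -0.3369, 0.1929]
ee_rot: [0.125, 0.992, 0.0, 0.0]
wrist_force: [0.2, 1.2, -1.7]
opening: 0.0311
grasp_force: 90.6
```

```bash
python3 - <<'E'
from h import *
from bench import monitor, imaging
import cv2
o=monitor.get_obs(); rep(o,yaw=-14.6)
c={n:imaging.read_camera(n) for n in("wrist","scene","top")}; pickle.dump((o,c),open("c5.pkl","wb"))
f=c["wrist"]["frame"][:,:,::-1]; s=c["scene"]["frame"][:,:,::-1]
p=proj(c["scene"],o["tool_pos"])[0].astype(int);print(p)
s=s[max(0,p[1]-50):p[1]+60,p[0]-60:p[0]+60]
a=cv2.resize(f,None,fx=1.0,fy=1.0);b=cv2.resize(s,None,fx=2.3,fy=2.3,interpolation=cv2.INTER_CUBIC)
im=np.zeros((384,512+b.shape[1],3),np.uint8);im[:,:512]=a;im[:b.shape[0],512:]=b
cv2.imwrite("pics/c5.png",np.clip(im*1.2,0,255).astype(np.uint8))
E
```

```text
t 8.98 tcp [ 0.4997 -0.3369  0.1929] local [ 0.0521 -0.4012  0.1929] F [ 0.2  1.2 -1.7] open 0.0311 grip 90.6
turn needed (tool z): 0.2 toolz [ 0.  0. -1.]
[351 230]
```

View pics/c5.png

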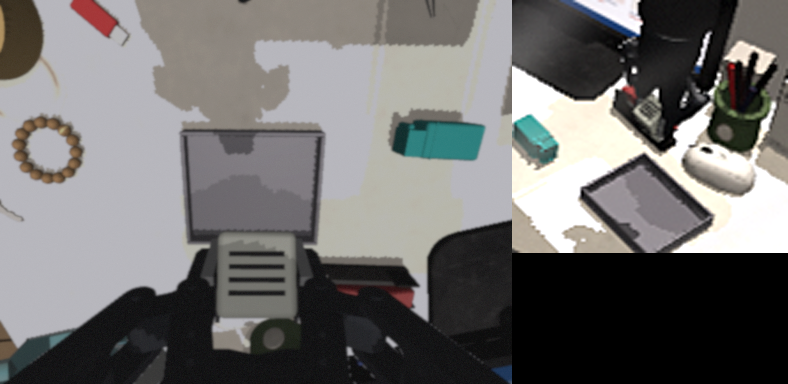

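The module hangs between the pads, still leaning with its top towards the robot. The tray's rim corners in the wrist view are (181,130), (325,130), (319,242) and (189,243). I'll fit the tray from those and check the module's lean.

```bash
python3 - <<'E'
from h import *
o,cs=pickle.load(open("c5.pkl","rb"));c=cs["wrist"]
T=np.array([(-.06,-.07,.022),(-.06,.07,.022),(.06,.07,.022),(.06,-.07,.022)])
x,r=fit(c,T,[(181,130),(325,130),(319,242),(189,243)],[.511,-.344,-.2545]);print(x,np.degrees(x[2]),r.round(1))
# lean: predicted top-face corners for lean th, grasp h
R=Ro.from_quat(o["ee_rot"]).as_matrix();fx=-R[:,0];fy=R[:,1];z=np.array([0,0,1.])
g=o["tool_pos"]+.002*z
for th in (0,10,20,27,32):
    t=np.radians(th);u=np.cos(t)*fx+np.sin(t)*z;n=-np.sin(t)*fx+np.cos(t)*z
    print(th,[proj(c,g+a*u+b*fy+.021*n)[0].round(0) for a,b in((-.017,-.016),(-.017,.016),(.017,.016),(.017,-.016))])
tl=Rz(x[2]).T@(o["tool_pos"]-[x[0],x[1],0]);print("tcp in tray",tl.round(4))
E
```

```text
[ 0.51359865 -0.34330792 -0.24785602] -14.201104006586476 [[-1.3 -0.1]
 [ 1.8 -0.6]
 [ 0.2  0.8]
 [-0.3  0.3]]
0 [array([215., 264.]), array([299., 264.]), array([295., 336.]), array([219., 336.])]
10 [array([216., 252.]), array([298., 252.]), array([297., 333.]), array([217., 333.])]
20 [array([217., 241.]), array([297., 241.]), array([298., 328.]), array([216., 328.])]
27 [array([217., 234.]), array([296., 234.]), array([298., 323.]), array([216., 323.])]
32 [array([218., 230.]), array([296., 230.]), array([299., 318.]), array([215., 318.])]
tcp in tray [-0.015   0.0028  0.1929]
```

jog_arm --targets '[[0.2, [-0.01, 0, 0.02], 0], [0.2, [-0.01, 0, 0.03], 0], [0.2, [0, 0, 0.03], 0], [0.2, [0, 0, 0.025], 0], [0.2, [0, 0, 0.015], 0], [0.2, [0, 0, 0.01], 0], [0.2, [0, 0, 0.004], 0], [0.2, [0, 0, 0], 0], [0.2, [0, 0, 0], 0]]'

```text
time: 9.88
tool_pos: [0.5199, -0.3424, 0.0601]
ee_rot: [0.125, 0.992, -0.0, 0.001]
wrist_force: [0.1, -0.4, -0.7]
opening: 0.0309
grasp_force: 90.7
```

```bash
cat >> h.py <<'E'
TR=np.array([.5132,-.3435,-.250])
def rt(o): print("in tray",(Rz(TR[2]).T@(o["tool_pos"]-[TR[0],TR[1],0])).round(4),"Ftray",(Rz(TR[2]).T@o["wrist_force"]).round(1),"torque",(Rz(TR[2]).T@o["torque"]).round(2),"grip",o["grasp_force"],"t",o["time"])
E
python3 - <<'E'
from h import *
from bench import monitor
rt(monitor.get_obs())
E
```

```text
in tray [0.0062 0.0027 0.0601] Ftray [ 0.2 -0.3 -0.7] torque [ 0.02 -0.03 -0.  ] grip 90.66499471664429 t 9.8833
```

jog_arm --targets '[[0.2, [-0.003, 0, 0.003], 0], [0.2, [-0.003, 0, 0.002], 0], [0.2, [-0.003, 0, 0.001], 0], [0.2, [-0.003, 0, 0], 0], [0.2, [-0.002, 0, 0], 0], [0.2, [0, 0, 0], 0]]' --newtons 35

```text
time: 10.38
tool_pos: [0.5333, -0.3461, 0.0527]
ee_rot: [0.126, 0.992, -0.0, 0.0]
wrist_force: [0.3, 0.1, -0.7]
opening: 0.0311
grasp_force: 90.8
```

```bash
python3 - <<'E'
from h import *
from bench import monitor
rt(monitor.get_obs())
E
```

```text
in tray [0.0201 0.0025 0.0527] Ftray [ 0.3  0.1 -0.7] torque [-0.11 -0.17 -0.  ] grip 90.79620838165283 t 10.3833
```

jog_arm --targets '[[0.2, [-0.002, 0, 0], 0], [0.2, [-0.002, 0, 0], 0], [0.2, [-0.002, 0, 0], 0], [0.2, [-0.002, 0, 0], 0]]'

```text
time: 10.72
tool_pos: [0.5389, -0.3475, 0.0527]
ee_rot: [0.126, 0.992, 0.0, -0.002]
wrist_force: [-13.7, 7.4, 9.4]
opening: 0.0312
grasp_force: 91.7
```

```bash
python3 - <<'E'
from h import *
from bench import monitor
rt(monitor.get_obs())
E
```

```text
in tray [0.0259 0.0025 0.0527] Ftray [-15.1   3.7   9.4] torque [1.07 4.9  0.07] grip 91.65244102478027 t 10.7167
```

jog_arm --targets '[[0.3, [-0.001, 0, 0], 0], [0.3, [-0.001, 0, 0], 0], [0.3, [-0.001, 0, 0], 0]]' --newtons 35

```text
time: 10.97
tool_pos: [0.5393, -0.3477, 0.0528]
ee_rot: [0.126, 0.992, 0.001, -0.005]
wrist_force: [-20.4, 10.5, 14.5]
opening: 0.0313
grasp_force: 92.3
```

```bash
python3 - <<'E'
from h import *
from bench import monitor
rt(monitor.get_obs())
E
```

```text
in tray [0.0263 0.0024 0.0528] Ftray [-22.4   5.1  14.5] torque [1.86 7.71 0.11] grip 92.32845425605774 t 10.9667
```

jog_arm --targets '[[0.35, [0.002, 0, 0], 0], [0.35, [0, 0, 0], 0]]' --newtons 30

```text
time: 11.13
tool_pos: [0.539, -0.3476, 0.0527]
ee_rot: [0.126, 0.992, 0.0, -0.003]
wrist_force: [-10.6, 6.0, 6.8]
opening: 0.0308
grasp_force: 91.6
```

```bash
python3 - <<'E'
from h import *
from bench import monitor
rt(monitor.get_obs())
E
```

```text
in tray [0.026  0.0024 0.0527] Ftray [-11.8   3.2   6.8] torque [0.78 4.04 0.02] grip 91.62643074989319 t 11.1333
```

jog_arm --targets '[[0.37, [0, 0, 0], 0], [0.37, [0, 0, 0], 0]]' --newtons 30

```text
time: 11.3
tool_pos: [0.539, -0.3476, 0.0525]
ee_rot: [0.126, 0.992, 0.0, -0.003]
wrist_force: [-10.8, 4.9, 6.5]
opening: 0.0318
grasp_force: 28.6
```

```bash
python3 - <<'E'
from h import *
from bench import monitor
o=monitor.get_obs();rt(o);print(o["opening"])
E
```

```text
in tray [0.026  0.0024 0.0525] Ftray [-11.7   2.1   6.5] torque [0.75 4.04 0.07] grip 28.558951914310455 t 11.3
0.03177181989129908
```

The grip has dropped to 29 N. I'll push on gently.

jog_arm --targets '[[0.37, [-0.002, 0, 0], 0], [0.37, [-0.002, 0, 0], 0], [0.37, [-0.002, 0, 0], 0], [0.37, [0, 0, 0], 0]]'

```text
time: 11.63
tool_pos: [0.5444, -0.3494, 0.0527]
ee_rot: [0.126, 0.992, 0.0, -0.004]
wrist_force: [-12.7, 3.7, 8.7]
opening: 0.032
grasp_force: 28.4
```

```bash
python3 - <<'E'
from h import *
from bench import monitor
o=monitor.get_obs();rt(o);print(o["opening"])
E
```

```text
in tray [0.0317 0.002  0.0527] Ftray [-13.2   0.4   8.7] torque [0.49 4.56 0.02] grip 28.36917757987976 t 11.6333
0.03204953790974413
```

jog_arm --targets '[[0.37, [-0.002, 0, 0], 0], [0.37, [-0.002, 0, 0], 0], [0.37, [-0.002, 0, 0], 0], [0.37, [0, 0, 0], 0]]'

```text
time: 11.97
tool_pos: [0.5507, -0.3512, 0.0526]
ee_rot: [0.126, 0.992, 0.0, -0.003]
wrist_force: [-9.6, 2.7, 6.4]
opening: 0.0322
grasp_force: 27.9
```

```bash
python3 - <<'E'
from h import *
from bench import monitor, imaging
import cv2
o=monitor.get_obs();rt(o);print(o["opening"])
c=imaging.read_camera("wrist");pickle.dump((o,c),open("c6.pkl","wb"))
cv2.imwrite("pics/c6.png",cv2.resize(c["frame"][120:360,150:370,::-1],None,fx=2.5,fy=2.5,interpolation=cv2.INTER_CUBIC))
R=Ro.from_quat(o["ee_rot"]).as_matrix();fx=-R[:,0];fy=R[:,1];z=np.array([0,0,1.])
g=o["tool_pos"]+.002*z
for th in (-5,0,5,10,15,20,27):
    t=np.radians(th);u=np.cos(t)*fx+np.sin(t)*z;n=-np.sin(t)*fx+np.cos(t)*z
    print(th,[((proj(c,g+a*u+b*fy+.021*n)[0]-[150,120])*2.5).round(0) for a,b in((-.017,-.016),(.017,.016))])
E
```

```text
in tray [0.0382 0.0018 0.0526] Ftray [-10.    0.2   6.4] torque [-0.    3.67 -0.  ] grip 27.858788073062897 t 11.9667
0.032227307377344465
-5 [array([162., 375.]), array([362., 540.])]
0 [array([163., 359.]), array([363., 538.])]
5 [array([163., 344.]), array([365., 536.])]
10 [array([164., 329.]), array([366., 531.])]
15 [array([165., 315.]), array([368., 525.])]
20 [array([167., 302.]), array([369., 518.])]
27 [array([168., 285.]), array([371., 505.])]
```

View pics/c6.png

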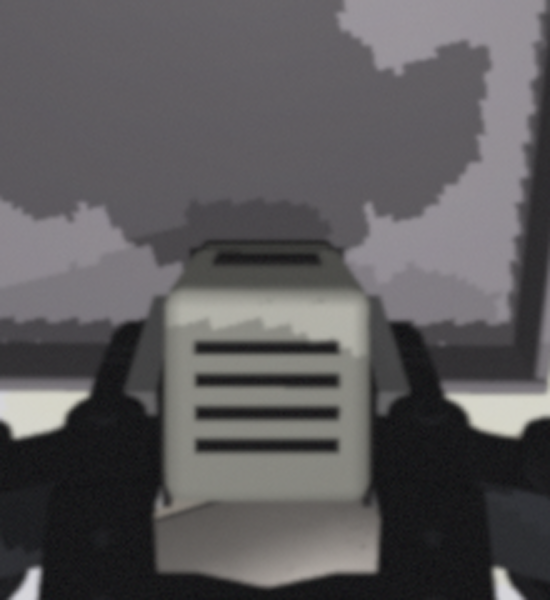

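The robot-side face is now visible (rows 245-290), so the module has turned, but it also seems to have slid in the pads. I'll fit its pose.

```bash
python3 - <<'E'
from h import *
o,c=pickle.load(open("c6.pkl","rb"))
R=Rz(TR[2]);fx,fy=R[:,0],R[:,1];z=np.array([0,0,1.])
M=[(-17,-16,70),(-17,16,70),(17,16,70),(17,-16,70),(-17,-16,15),(-17,16,15)]
px=np.array([(165,290),(370,290),(371,501),(164,501),(190,250),(343,250)])/2.5+[150,120]
def P(p):
    t=p[0];u=np.cos(t)*fx+np.sin(t)*z;n=-np.sin(t)*fx+np.cos(t)*z
    b=np.array([TR[0],TR[1],0])+p[1]*fx+p[2]*fy+p[3]*z
    return np.array([b+(a*u+q*fy+h*n)*.001 for a,q,h in M])
f=lambda p:(proj(c,P(p))-px).ravel()
r=least_squares(f,[.2,.03,0,.01])
print("lean",np.degrees(r.x[0]),"foot origin in tray",r.x[1:].round(4),f(r.x).round(1))
E
```

```text
lean 16.534025095546397 foot origin in tray [0.0485 0.0019 0.0075] [-0.  -0.6 -0.2 -0.8 -0.7  0.8  0.8  1.   2.6 -0.2 -2.4 -0.4]
```

jog_arm --targets '[[0.37, [-0.002, 0, 0], 0], [0.37, [-0.002, 0, 0], 0], [0.37, [-0.002, 0, 0], 0], [0.37, [-0.002, 0, 0], 0], [0.37, [0, 0, 0], 0]]'

```text
time: 12.43
tool_pos: [0.5589, -0.3533, 0.0525]
ee_rot: [0.126, 0.992, -0.0, -0.003]
wrist_force: [-8.0, 0.8, 4.3]
opening: 0.0316
grasp_force: 27.4
```

```bash
python3 - <<'E'
from h import *
from bench import monitor
o=monitor.get_obs();rt(o);print(o["opening"])
E
```

```text
in tray [0.0467 0.0018 0.0525] Ftray [-8.  -1.2  4.3] torque [-0.16  2.99 -0.03] grip 27.36077517271042 t 12.4333
0.03158370978002776
```

jog_arm --targets '[[0.37, [-0.002, 0, 0], 0], [0.37, [-0.002, 0, 0], 0], [0.37, [0, 0, 0], 0]]'

```text
time: 12.68
tool_pos: [0.5629, -0.3542, 0.0524]
ee_rot: [0.126, 0.992, -0.0, -0.002]
wrist_force: [-7.5, 1.3, 3.8]
opening: 0.0318
grasp_force: 27.1
```

```bash
cat > look.py <<'E'
from h import *
from bench import monitor, imaging
import cv2,sys
o=monitor.get_obs();rt(o);print(o["opening"])
c=imaging.read_camera("wrist");pickle.dump((o,c),open("c7.pkl","wb"))
cv2.imwrite(sys.argv[1],cv2.resize(c["frame"][120:360,150:370,::-1],None,fx=2.5,fy=2.5,interpolation=cv2.INTER_CUBIC))
E
python3 look.py pics/c7.png
```

```text
in tray [0.0508 0.0019 0.0524] Ftray [-7.6 -0.6  3.8] torque [-0.18  2.85  0.  ] grip 27.137407958507538 t 12.6833
0.03181468484519859
```

View pics/c7.png

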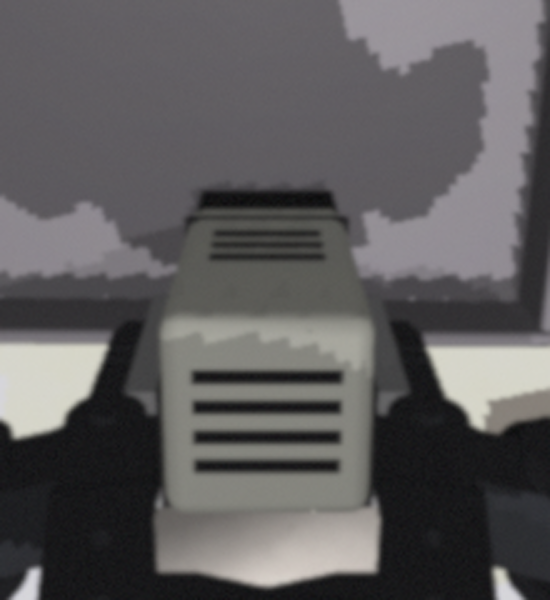

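The module is nearly upright. Its top's near edge is at row 318 and far edge at row 508, and the body's lower front edge is at row 217 with the foot at about row 192. I'll fit its pose again.

```bash
cat >> h.py <<'E'
def mod(c,pts,px):
    R=Rz(TR[2]);fx,fy=R[:,0],R[:,1];z=np.array([0,0,1.])
    def P(p):
        t=p[0];u=np.cos(t)*fx+np.sin(t)*z;n=-np.sin(t)*fx+np.cos(t)*z
        b=np.array([TR[0],TR[1],0])+p[1]*fx+p[2]*fy+p[3]*z
        return np.array([b+(a*u+q*fy+h*n)*.001 for a,q,h in pts])
    f=lambda p:(proj(c,P(p))-px).ravel()
    r=least_squares(f,[.1,.03,0,.01],loss='soft_l1')
    print("lean",np.degrees(r.x[0]).round(1),"foot in tray",r.x[1:].round(4),f(r.x).round(1))
E
python3 - <<'E'
from h import *
o,c=pickle.load(open("c7.pkl","rb"))
M=[(-17,-16,70),(-17,16,70),(17,16,70),(17,-16,70),(-17,-16,15),(-17,16,15)]
px=np.array([(163,318),(373,318),(371,508),(166,508),(187,217),(347,217)])/2.5+[150,120]
mod(c,M,px)
mod(c,M+[(-14,-15,0),(-14,15,0)],np.r_[px,np.array([(200,192),(333,192)])/2.5+[150,120]])
# tray far rim/inside: rows in crop: far wall inner top edge ~330, outer ~343
for v in (300,332,344): print(v,[(Rz(TR[2]).T@(ray(c,np.array([450,v])/2.5+[150,120],zz)-[TR[0],TR[1],0])).round(4) for zz in (.004,.022)])
E
```

```text
lean 4.2 foot in tray [0.0499 0.002  0.0047] [ 0.2 -0.4 -0.2 -0.6 -1.9  0.9  1.8  1.   3.3 -0.3 -3.1 -0.4]
lean 1.2 foot in tray [0.0449 0.002  0.0066] [-1.   0.   0.9 -0.2 -1.5  0.2  1.3  0.4  2.6 -5.8 -2.5 -5.9  1.5  1.1
 -1.1  1. ]
300 [array([0.0598, 0.0479, 0.004 ]), array([0.0508, 0.0432, 0.022 ])]
332 [array([0.0688, 0.0486, 0.004 ]), array([0.0589, 0.0438, 0.022 ])]
344 [array([0.0723, 0.0488, 0.004 ]), array([0.062, 0.044, 0.022])]
```

jog_arm --targets '[[0.37, [0, 0, 0.002], 0], [0.37, [0, 0, 0.002], 0], [0.37, [0, 0, 0.001], 0], [0.37, [0, 0, 0], 0]]' --newtons 22

```text
time: 13.07
tool_pos: [0.5629, -0.3542, 0.0481]
ee_rot: [0.126, 0.992, -0.0, -0.002]
wrist_force: [-8.5, 3.1, 6.8]
opening: 0.0315
grasp_force: 27.5
```

```bash
python3 look.py pics/c8.png; python3 - <<'E'
from h import *
import cv2
# track: register top-slit pattern rows via vertical profile in column band 200-330 of crop
o,c=pickle.load(open("c7.pkl","rb"))
g=cv2.cvtColor(cv2.imread("pics/c8.png"),cv2.COLOR_BGR2GRAY).astype(float)
p=g[:,215:320].mean(1); d=np.diff(p)
print([(i,round(d[i-2:i+2].sum())) for i in range(170,590) if abs(d[i-2:i+2].sum())>12 and abs(d[i])==abs(d[i-5:i+6]).max()])
g=cv2.cvtColor(cv2.imread("pics/c7.png"),cv2.COLOR_BGR2GRAY).astype(float)
p=g[:,215:320].mean(1); d=np.diff(p)
print([(i,round(d[i-2:i+2].sum())) for i in range(170,590) if abs(d[i-2:i+2].sum())>12 and abs(d[i])==abs(d[i-5:i+6]).max()])
E
```

```text
in tray [0.0508 0.0019 0.0481] Ftray [-9.   0.9  6.8] torque [ 0.23  3.28 -0.01] grip 27.47709810733795 t 13.0667
0.0315387139325179
[(190, -39), (208, 39), (220, 22), (230, -35), (241, -25), (247, 28), (253, -29), (260, 34), (318, 20), (370, -65), (383, 61), (400, -61), (413, 61), (430, -61), (443, 60), (460, -61), (470, 55), (583, -53)]
[(190, -33), (208, 38), (220, 22), (230, -34), (241, -25), (247, 27), (253, -29), (260, 33), (318, 20), (370, -63), (383, 59), (400, -59), (413, 60), (430, -59), (443, 59), (460, -60), (470, 54), (583, -57)]
```

jog_arm --targets '[[0.37, [0.002, 0, -0.003], 0], [0.37, [0.004, 0, 0], 0], [0.37, [0.006, 0, 0], 0], [0.37, [0.006, 0, 0], 0], [0.37, [0, 0, 0], 0], [0.37, [0, 0, 0], 0]]'

```text
time: 13.62
tool_pos: [0.547, -0.3494, 0.0505]
ee_rot: [0.126, 0.992, 0.0, 0.0]
wrist_force: [0.4, -0.1, -1.2]
opening: 0.0318
grasp_force: 26.4
```

```bash
python3 look.py pics/c9.png; python3 - <<'E'
import cv2,numpy as np
g=cv2.cvtColor(cv2.imread("pics/c9.png"),cv2.COLOR_BGR2GRAY).astype(float)
p=g[:,215:320].mean(1); d=np.diff(p)
print([(i,round(d[i-2:i+2].sum())) for i in range(150,590) if abs(d[i-2:i+2].sum())>12 and abs(d[i])==abs(d[i-5:i+6]).max()])
E
```

```text
in tray [0.0342 0.0026 0.0505] Ftray [ 0.4 -0.  -1.2] torque [ 0.   -0.02 -0.01] grip 26.435877084732056 t 13.6167
0.03179005132222039
[(190, -33), (208, 41), (220, 20), (230, -31), (241, -25), (247, 28), (253, -29), (260, 34), (318, 20), (370, -64), (383, 55), (400, -65), (413, 61), (430, -65), (443, 55), (460, -61), (470, 55), (513, -26), (583, -35)]
```

jog_arm --targets '[[0.37, [0, 0, 0.002], 0], [0.37, [0, 0, 0.002], 0], [0.37, [0, 0, 0], 0]]'

```text
time: 13.92
tool_pos: [0.5475, -0.3496, 0.0466]
ee_rot: [0.126, 0.992, -0.0, 0.0]
wrist_force: [0.2, 0.2, 0.3]
opening: 0.0318
grasp_force: 26.6
```

```bash
python3 - <<'E'
from h import *
from bench import monitor
rt(monitor.get_obs())
E
```

```text
in tray [0.0348 0.0026 0.0466] Ftray [0.2 0.3 0.3] torque [ 0.08 -0.09 -0.03] grip 26.60115748643875 t 13.9167
```

jog_arm --targets '[[0.37, [0, 0, 0.0015], 0], [0.37, [0, 0, 0.0015], 0], [0.37, [0, 0, 0], 0]]'

```text
time: 14.17
tool_pos: [0.5484, -0.3499, 0.046]
ee_rot: [0.125, 0.992, -0.001, 0.001]
wrist_force: [-0.6, 2.5, 9.1]
opening: 0.0317
grasp_force: 27.8
```

```bash
python3 - <<'E'
from h import *
from bench import monitor
rt(monitor.get_obs())
E
```

```text
in tray [0.0356 0.0025 0.046 ] Ftray [-1.2  2.2  9.1] torque [ 0.88  0.87 -0.08] grip 27.765879034996033 t 14.1667
```

jog_arm --targets '[[0.37, [0, 0, 0.0015], 0], [0.37, [0, 0, 0.0015], 0], [0.37, [0, 0, 0.001], 0], [0.37, [0, 0, 0], 0]]'

```text
time: 14.5
tool_pos: [0.5499, -0.3502, 0.0451]
ee_rot: [0.125, 0.992, -0.001, 0.003]
wrist_force: [-1.7, 6.0, 18.4]
opening: 0.0319
grasp_force: 28.8
```

```bash
python3 look.py pics/c10.png; python3 - <<'E'
import cv2,numpy as np
g=cv2.cvtColor(cv2.imread("pics/c10.png"),cv2.COLOR_BGR2GRAY).astype(float)
p=g[:,215:320].mean(1); d=np.diff(p)
print([(i,round(d[i-2:i+2].sum())) for i in range(150,590) if abs(d[i-2:i+2].sum())>12 and abs(d[i])==abs(d[i-5:i+6]).max()])
E
```

```text
in tray [0.0372 0.0025 0.0451] Ftray [-3.1  5.4 18.4] torque [ 1.87  1.48 -0.04] grip 28.822135627269745 t 14.5
0.03190909697457388
[(183, -45), (203, 44), (211, -21), (217, 23), (235, 31), (243, -39), (256, -33), (263, 41), (328, 14), (383, -66), (395, 61), (413, -59), (423, 57), (440, -61), (453, 62), (468, -55), (480, 65), (510, 17), (518, -41), (583, -34)]
```

jog_arm --targets '[[0.37, [0, 0, 0.0015], 0], [0.37, [0, 0, 0.0015], 0], [0.37, [0, 0, 0], 0]]'

```text
time: 14.8
tool_pos: [0.5508, -0.3505, 0.0445]
ee_rot: [0.125, 0.992, -0.002, 0.005]
wrist_force: [-3.2, 8.7, 26.4]
opening: 0.0317
grasp_force: 29.4
```

```bash
python3 look.py pics/c11.png; python3 - <<'E'
import cv2,numpy as np
from h import *
g=cv2.cvtColor(cv2.imread("pics/c11.png"),cv2.COLOR_BGR2GRAY).astype(float)
p=g[:,215:320].mean(1); d=np.diff(p)
print([(i,round(d[i-2:i+2].sum())) for i in range(150,590) if abs(d[i-2:i+2].sum())>12 and abs(d[i])==abs(d[i-5:i+6]).max()])
o,c=pickle.load(open("c7.pkl","rb"))
# rows expected for near top edge, far top edge, body-bottom front, foot-bottom front at leans, foot on floor at x0 best
R=Rz(TR[2]);z=np.array([0,0,1.])
for th in (-3,0,3,6):
    t=np.radians(th);u=np.cos(t)*R[:,0]+np.sin(t)*z;n=-np.sin(t)*R[:,0]+np.cos(t)*z
    for x0 in (.031,.034,.037):
        b=np.array([TR[0],TR[1],0])+x0*R[:,0]+.0025*R[:,1]+(.004+.014*abs(np.sin(t)))*z
        print(th,x0,[round(float((proj(c,b+(a*u+h*n)/1e3)[0,1]-120)*2.5)) for a,h in((-14,0),(-17,15),(-17,70),(17,70))])
E
```

```text
in tray [0.0382 0.0025 0.0445] Ftray [-5.2  7.6 26.4] torque [ 2.68  2.15 -0.04] grip 29.399455189704895 t 14.8
0.031657415311708986
[(180, -42), (200, 35), (211, -22), (235, 33), (243, -37), (250, 38), (258, -40), (265, 40), (335, 13), (388, -66), (400, 61), (418, -59), (428, 60), (445, -66), (455, 50), (473, -64), (483, 55), (523, -31), (583, -35)]
-3 0.031 [198, 212, 371, 552]
-3 0.034 [210, 226, 389, 567]
-3 0.037 [222, 239, 407, 582]
0 0.031 [195, 206, 343, 535]
0 0.034 [208, 219, 361, 550]
0 0.037 [220, 233, 379, 565]
3 0.031 [195, 202, 319, 523]
3 0.034 [208, 216, 338, 539]
3 0.037 [220, 229, 356, 554]
6 0.031 [196, 199, 294, 509]
6 0.034 [208, 212, 314, 525]
6 0.037 [220, 225, 332, 541]
```

jog_arm --targets '[[0.37, [-0.0008, 0, -0.0018], 0], [0.37, [-0.0008, 0, -0.0018], 0], [0.37, [-0.0008, 0, -0.0018], 0], [0.37, [-0.0006, 0, -0.0015], 0], [0.37, [0, 0, 0], 0]]'

```text
time: 15.27
tool_pos: [0.551, -0.3506, 0.0446]
ee_rot: [0.126, 0.992, -0.0, 0.001]
wrist_force: [-0.5, 2.8, 7.2]
opening: 0.0318
grasp_force: 27.0
```

```bash
python3 look.py pics/c12.png; python3 - <<'E'
import cv2,numpy as np
g=cv2.cvtColor(cv2.imread("pics/c12.png"),cv2.COLOR_BGR2GRAY).astype(float)
p=g[:,215:320].mean(1); d=np.diff(p)
print([(i,round(d[i-2:i+2].sum())) for i in range(150,590) if abs(d[i-2:i+2].sum())>12 and abs(d[i])==abs(d[i-5:i+6]).max()])
E
```

```text
in tray [0.0383 0.0025 0.0446] Ftray [-1.2  2.6  7.2] torque [0.57 0.23 0.  ] grip 27.00870394706726 t 15.2667
0.031798489916520345
[(180, -42), (200, 33), (211, -21), (235, 34), (243, -36), (250, 37), (258, -40), (265, 39), (333, 15), (385, -53), (398, 58), (415, -62), (428, 62), (445, -62), (455, 67), (473, -59), (483, 65), (520, -32), (583, -35)]
```

jog_arm --targets '[[0.37, [-0.0003, 0, -0.0015], 0], [0.37, [0, 0, -0.0005], 0], [0.4, [0, 0, 0], 0], [0.45, [0, 0, 0], 0], [0.5, [0, 0, 0], 0], [0.6, [0, 0, 0], 0], [0.7, [0, 0, 0], 0], [0.7, [0, 0, 0], 0]]'

```text
time: 15.98
tool_pos: [0.5504, -0.3504, 0.0453]
ee_rot: [0.126, 0.992, 0.0, -0.0]
wrist_force: [0.8, 0.4, -0.9]
opening: 0.0598
grasp_force: 0.0
```

```bash
python3 look.py pics/c13.png; python3 - <<'E'
import cv2,numpy as np
g=cv2.cvtColor(cv2.imread("pics/c13.png"),cv2.COLOR_BGR2GRAY).astype(float)
p=g[:,215:320].mean(1); d=np.diff(p)
print([(i,round(d[i-2:i+2].sum())) for i in range(150,590) if abs(d[i-2:i+2].sum())>12 and abs(d[i])==abs(d[i-5:i+6]).max()])
E
```

```text
in tray [0.0377 0.0025 0.0453] Ftray [ 0.6  0.6 -0.9] torque [-0.03  0.01  0.01] grip 0.0 t 15.9833
0.05977987428425839
[(178, -44), (198, 38), (210, 19), (223, -36), (240, 32), (248, -35), (255, 37), (320, 21), (373, -59), (383, 54), (403, -58), (413, 57), (430, -57), (443, 60), (460, -61), (470, 63), (508, -22), (583, -34)]
```

Released, and the module settled by a few degrees as it came free. I'll retreat straight up and check that it stands.

jog_arm --targets '[[0.75, [0, 0, -0.01], 0], [0.75, [0, 0, -0.02], 0], [0.75, [0, 0, -0.03], 0], [0.75, [0, 0, -0.035], 0], [0.75, [0, 0, -0.035], 0], [0.75, [0.035, 0, -0.02], 0], [0.75, [0.04, 0, 0], 0], [0.75, [0, 0, 0], 0], [0.75, [0, 0, 0], 0]]'

```text
time: 16.78
tool_pos: [0.4765, -0.3315, 0.1973]
ee_rot: [0.126, 0.992, -0.0, 0.001]
wrist_force: [0.2, 0.3, -1.0]
opening: 0.064
grasp_force: 0.0
```

```bash
python3 - <<'E'
from h import *
from bench import monitor, imaging
import cv2
o=monitor.get_obs();rt(o)
cs={n:imaging.read_camera(n) for n in("wrist","top","scene")};c=cs["wrist"];pickle.dump((o,cs),open("c14.pkl","wb"))
R=Rz(TR[2])
g=cv2.cvtColor(c["frame"],cv2.COLOR_RGB2GRAY)
# bright box (white module) inside tray: mask
q=(proj(c,[R@np.array([a,b,.022])+[TR[0],TR[1],0] for a,b in((-.055,-.06),(-.055,.06),(.055,.06),(.055,-.06))])).astype(np.int32)
print("tray poly",q.tolist())
for name,th in (("up",0),("lean10",10),("flat-x",90),("flat+x",-90)):
    t=np.radians(th);u=np.cos(t)*R[:,0]+np.sin(t)*np.array([0,0,1.]);n=-np.sin(t)*R[:,0]+np.cos(t)*np.array([0,0,1.])
    b=np.array([TR[0],TR[1],0])+.034*R[:,0]+.0025*R[:,1]+np.array([0,0,.004])
    print(name,[proj(c,b+(a*u+y*R[:,1]+h*n)/1e3)[0].round(0).tolist() for a,y,h in((-17,-16,70),(-17,16,70),(17,16,70),(17,-16,70),(-17,-16,15),(-17,16,15))])
hsv=cv2.cvtColor(c["frame"],cv2.COLOR_RGB2HSV)
x0,y0=q.min(0)-10;x1,y1=q.max(0)+40;x0=max(x0,0);y0=max(y0,0)
sub=c["frame"][y0:y1:4,x0:x1:4].astype(int)
print(x0,y0);print("\n".join(" ".join("%3d"%v for v in r) for r in g[y0:y1:5,x0:x1:5]))
E
```

```text
in tray [-0.0385  0.0025  0.1973] Ftray [ 0.1  0.4 -1. ] torque [ 0.03 -0.03  0.01] grip 0.0 t 16.7833
tray poly [[193, 157], [314, 157], [308, 255], [199, 255]]
up [[239.0, 248.0], [274.0, 248.0], [274.0, 280.0], [240.0, 280.0], [242.0, 223.0], [271.0, 223.0]]
lean10 [[239.0, 234.0], [274.0, 234.0], [274.0, 270.0], [239.0, 270.0], [242.0, 220.0], [271.0, 220.0]]
flat-x [[242.0, 168.0], [271.0, 168.0], [272.0, 176.0], [241.0, 176.0], [243.0, 214.0], [270.0, 214.0]]
flat+x [[243.0, 293.0], [270.0, 293.0], [269.0, 276.0], [244.0, 276.0], [242.0, 251.0], [271.0, 250.0]]
183 147
143 108 109 108 108 108 108 108 106 106 108 108 105 106 107 108 107 108 108 109 108 108 106 107 109 107 109 139 145 144 144 145 144 146 144
140  45  43  46  48  47  50  48  46  48  51  51  52  51  52  52  54  59  51  57  59  60  59  62  66  61  62  75 145 144 144 145 145 145 145
107  91  93  94  92  92  91  92  91  91  92  90  89  92  92  90  92  91  91  93  93  92  90  91  92  93  92  91 119 145 145 145 144 145 144
112  37  95  97  97  97  98 100  98  99  99  99  99  99 100 100 100 102 101 101  99 102 100 102 10
[... 2981 characters left out ...]

 14  14  95 145 145 145 144 145 144 144 144 145 142 142 142 142 143 142 136 145 145 145 145 146 145 137 119 106  13  13  13  16  47  47  28
 13  16  97 144 146 145 145 144 145 145 145 145 145 144 145 143 138 142 144 144 145 145 145 145 142 106  87  88  11  11  11  15  39  46  45
 16  14 124 145 145 146 146 145 146 144 145 135 120 110 108 100  87  85  88 110 142 146 146 145 137  53  21  21  13  17  14  12  13  46  45
 12  17 142 144 145 145 145 145 144 121 110  98  78  61  64  68  69  70  70  69  82 144 145 145 143  30  19  26  14  13  13  11  21  65  64
 15  54 144 145 145 144 145 118 108  80  62  63  68  69  74  79  82  87  91  87  82 115 146 145 143  24  35  71  58  15  15  12  23  65  22
```

The module stands upright in the tray: its foot is at row 217, its body spans 220-242 and its top 242-272, matching the upright prediction. The arm is clear of everything, so I'm handing in.

```bash
python3 -c "
from bench import job
print(job.finish_job())"
```

```text
the job is handed in; nothing more can be done
None
```

The power rail is switched off, and the tall module is out and standing upright on its foot in the tray; the job is handed in at about 17 s of robot time, with the arm clear.

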